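# Shut the gas cylinder's valve inside its collar and fit the guard lid

### The job

The open gas cylinder on the counter has to go back into stock: reach down inside its guard collar and close the valve's handwheel (clockwise) until it is hand-tight on its soft seat, without forcing it and crushing the seat. Then set the loose grey guard lid gently and squarely on the collar, fully down, without knocking the collar or disturbing the other goods.

Things in the scene. Friction and masses are not known exactly. Their poses are not given: they have to be found in the camera images.
- wheel_mid (a point): Centre of the valve's handwheel, half-way up it, on its vertical axis; does not turn with the wheel. A round black plastic wheel, level, 56 mm across its 12 rounded flutes, 20 mm high, mid-height 205 mm above the counter, on the axis of an upright blue steel gas cylinder 203 mm in diameter, fixed. Seen from above, clockwise closes. Its top lies 10 mm below the rim of the collar round it.
- valve_seat (a point): The valve inside the cylinder, 50 mm below wheel_mid. The wheel starts 0.3 to 1.3 rad short of its soft seat; how far cannot be seen. Running free it drags with 0.1 to 0.2 N m; from the seat on the torque climbs by 6 N m per rad. Hand-tight is about 0.8 N m at the wheel: below 0.5 it leaks, above 1.5 the seat is crushed. Held still, friction can make it feel 0.2 less. Let go, it eases back a little and stays shut.
- outlet (a point): Outer end of the valve's brass outlet, 56 mm from the wheel's axis, 166 mm above the counter. The outlet is 25 mm thick at most and runs level from the valve out between two legs of the collar; its upper side is 16 mm lower than the underside of the wheel. Everything else under the wheel's edge inside the collar is 152 mm above the counter or lower.
- rim_top (a point): Centre of the guard collar's mouth, level with its top rim, 225 mm above the counter, on the wheel's axis. The rim is a blue steel ring fixed to the cylinder: 120 mm outer, 112 mm inner diameter, 20 mm high, on three curved legs. Fingers that reach for the wheel must pass inside its mouth.
- lid_bar (a point): Centre of the grip bar of the guard lid: a loose round grey plastic cap, 0.13 to 0.22 kg, right way up on the counter, 135 mm outer, 127.6 mm inner diameter. The bar is 74 mm long (point's x), 18 mm thick (y) and rises 31 mm from the lid's top; this point is 16 mm below the bar's top and 41 mm above the skirt's lower edge. Seated, it is 21 mm above rim_top, on its axis; any yaw.
There are look-alikes about, which are no part of the job. Leave any pink or purple look-alike of the part that bears lid_bar alone.

How it is judged:
By the outcome, as a careful person would: the job done as asked, in the order asked, and still so for the second after the job is handed in, with the robot touching nothing.
It also fails if it takes over 72 s, if anything falls off the work surface, if the arm or the gripper's body presses on something with over 40 N, if the wrist force passes 120 N, or if a joint passes its speed limit or range.

### The arm

A 7-joint arm with a two-finger parallel gripper is mounted at the origin on the work surface. World frame = base frame: x ahead of the robot, y to its left, z up, the work surface at z = 0. Lengths are in mm, angles in rad, forces in N, time in s.
With the tool pointing down it reaches from about 425 to 875 mm from the base axis. Payload 4.7 kg.
Tool frame: the origin (TCP) lies on the mounting face of the last link; the fingertips stand 173 mm ahead of it and the grasp point (between the pads) lies 155 mm ahead of it; z points along the fingers, x is the direction in which the jaws open and shut, and the axes are right-handed (so a half turn about z gives the same grasp; the last joint's range is limited). The gripper opens to 85 mm and grips with 20 to 120 N. Pads are 22 mm wide; open, the fingers measure 114 mm over their backs; the gripper's body (76 mm by 85 mm) begins 54 mm behind the grasp point. The pads swing forward as they close: fully open they stand 13 mm farther back than shut.
Start: joints at [-1.258, 0.321, -0.07, 1.45, 0.023, 1.371, -0.057], TCP at [191.358, 621.199, 404.749] pointing down, gripper open.
Joint ranges: [-2.86, 2.86], [-0.3, 2.09], [-1.38, 1.24], [0.06, 2.45], [-1.56, 4.7], [0.09, 2.05], [-2.69, 2.69]. Speed limits (rad/s): [2.57, 2.57, 3.14, 3.14, 3.14, 3.14, 3.14].

### API

Orientations are given as a 3x3 rotation matrix whose columns are the frame's x, y, z axes.
In Python, from workcell import monitor, imaging, order, finder gives the robot as it stands.
- The arm moves only by the tool drive_tool, never from a script. Its argument "rows" is a list of rows, each a list of 7 numbers: the closure, from 0 (fully open) to 1 (shut), then the shift along the tool's x, y, z in mm, then the turn, a rotation vector about the tool's x, y, z in degrees. In form: [[jaw, dx, dy, dz, wx, wy, wz], ...]. A call has 1 to 8 rows; each row shifts and turns the commanded pose from where the row before left it, along the tool's axes as they then stand; what a row does not reach is not made up. A row lasts 1/8 s, in which the tool goes at most 62.5 mm and 10.7 degrees, less where a joint would pass 70% of its speed; a pose out of reach is approached as far as the arm can. A call is refused whole if a number of a shift passes 62.5 or a number of a turn 10.7, either way. A call with a gripper value outside its range is refused whole. The fingers move at their own pace and stop on an object; the grip force is fixed at half the most. Time passes only in rows, so rows that do not move let the fingers close. It gives the time, the measured TCP pose, the force and the opening at its end, in the units of the state.
- monitor.get_obs(): the state, without advancing time (a new reading comes with each control period).
- imaging.grab_frame(name): name is "scene" or "side" or "wrist"; returns the picture (384x512x3 uint8, red, green, blue); there is no depth.
- imaging.calibration(name): a dict with "fx", "fy", "cx", "cy" (pixels), "world_from_camera" (4x4, takes a point from camera to world coordinates). Camera axes: x right, y up, looking along -z (the intrinsics and any distortion apply to the point x, -y, -z); pixel columns grow to the right and rows downward; lengths in mm; the calibration is good to about 2 mm. A picture is of the moment at which its call begins: read the wrist's pose just before it. calibration takes no time and is no camera call; for the wrist camera it gives the pose at the moment of the call.
- order.sign_off(): hands the job in, once; it reports no verdict.
Trained networks look in the newest picture that a camera, given by its name, has taken for a name from the list of things; names that differ only in an ending like _2 or _b are one class to them, and where a whole thing is asked for, a point or a joint stands for the part that bears it (a point fixed in the world has none). Each returns a list of dicts, best first, with "p" (0 to 1); they miss things now and then, are a little off and sometimes report something else, mostly with a low value. They report only what shows in the picture. A call takes as long as a camera call. They do not tell look-alikes from the thing itself.
- finder.recognise(camera, label): "pixel" ([column, row] in pixels, amid what is visible of it).
- finder.masks_of(camera, label): "region" (384x512 bool, what is visible of it) and "pixel" ([column, row] in pixels, amid what is visible of it).
The state is a dict: "t": time; "joints": joint angles; "joint_vel": joint speeds; "joint_efforts": joint torques, N m; "position": TCP position; "ee_rot": TCP orientation; "contact_force": force on the tool from outside, world axes, zero at the start; "ft_torque": the same for the moment, N m; "gripper_width": finger opening in mm.
Only numpy, scipy, OpenCV 4.12 (cv2) and the standard library are available. Lean on these libraries where they do the work, as an engineer would, in place of code of your own. Each camera call takes 0.05 s, during which the arm holds its last target.

## Working session

There is one attempt and no reset: what is moved stays moved. The work goes in short steps, Python scripts to look and compute and a tool call to move; the robot and the scene stay as the last step left them, time stands still between calls to the robot, and variables do not carry over. Pictures are saved under pics/ and viewed, and the job is handed in when it is done.

Besides the shell and the picture viewer there is one more tool, called after "Emit:" as a command line: name --pt "numbers of a row" for each row, then --argument value for the rest. drive_tool: Moves the arm, as the interface text tells. Its arguments: {"type":"object","properties":{"rows":{"type":"array"}},"required":["rows"]}

```bash
mkdir -p pics; ls; python3 - <<'E'
from workcell import monitor, imaging, order, finder
import cv2, numpy as np
o=monitor.get_obs(); print(o)
for n in ["scene","side","wrist"]:
    im=imaging.grab_frame(n); cv2.imwrite(f"pics/{n}0.png",im[:,:,::-1])
    c=imaging.calibration(n); print(n,{k:(np.round(v,3).tolist() if k=="world_from_camera" else v) for k,v in c.items()})
    for l in ["wheel_mid","outlet","rim_top","lid_bar"]:
        print(n,l,[(np.round(d["pixel"]).tolist(),round(d["p"],2)) for d in finder.recognise(n,l)][:4])
print(monitor.get_obs()["t"])
E
```

```text
pics
{'t': 0.0, 'joints': array([-1.2579238 ,  0.32184576, -0.07008642,  1.45167742,  0.02260408,
        1.37077029, -0.05690155]), 'joint_vel': array([-0.00039054, -0.00043874,  0.0008475 ,  0.00079667, -0.00192023,
       -0.00077447, -0.00013001]), 'joint_efforts': array([-8.71163120e-04, -4.93573201e+01, -3.82533800e-01, -3.14347529e+01,
        1.29986441e-02,  1.12051744e-02, -3.38219522e-06]), 'position': array([191.29765238, 621.00485991, 403.60718553]), 'ee_rot': array([[ 2.94316792e-01,  9.55707805e-01, -4.66652962e-04],
       [ 9.55706008e-01, -2.94317145e-01, -1.85593308e-03],
       [-1.91107370e-03,  1.00249232e-04, -9.99998169e-01]]), 'contact_force': array([-0.15368023, -0.10553528,  0.46505878]), 'ft_torque': array([-0.01269707, -0.00448945, -0.05767321]), 'gripper_width': 85.09806650564599}
scene {'fx': 431.51004937187355, 'fy': 431.51004937187355, 'cx': 258.01792014485085, 'cy': 189.99721856279524, 'world_from_camera': [[-0.299, -0.633, 0.714, 1077.13], [0.954, -0.2, 0.223, 166.318], [0.002, 0.748, 0.664, 768.057], [0.0, 0.0, 0.0, 1.0]]}
scene wheel_mid [([344.0,
[... 318 characters left out ...]
.35, -0.414, 20.747], [-0.543, 0.542, -0.642, -679.532], [-0.0, 0.764, 0.645, 805.076], [0.0, 0.0, 0.0, 1.0]]}
side wheel_mid [([232.0, 162.0], 0.57)]
side outlet [([232.0, 164.0], 0.91)]
side rim_top [([230.0, 140.0], 0.87)]
side lid_bar [([157.0, 192.0], 0.87), ([316.0, 240.0], 0.86), ([299.0, 308.0], 0.77)]
wrist {'fx': 278.8966402973984, 'fy': 278.8966402973984, 'cx': 251.67511157506624, 'cy': 190.69561346413613, 'world_from_camera': [[0.295, -0.914, -0.278, 119.658], [0.956, 0.282, 0.086, 643.222], [-0.0, -0.291, 0.957, 374.649], [0.0, 0.0, 0.0, 1.0]]}
wrist wheel_mid [([82.0, 375.0], 0.81)]
wrist outlet [([83.0, 374.0], 0.74)]
wrist rim_top []
wrist lid_bar [([36.0, 275.0], 0.73)]
0.75
```

View pics/scene0.png

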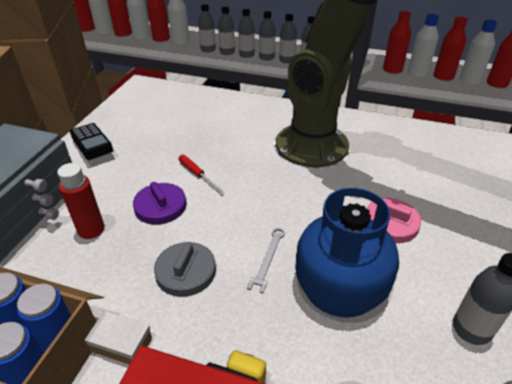

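View pics/side0.png

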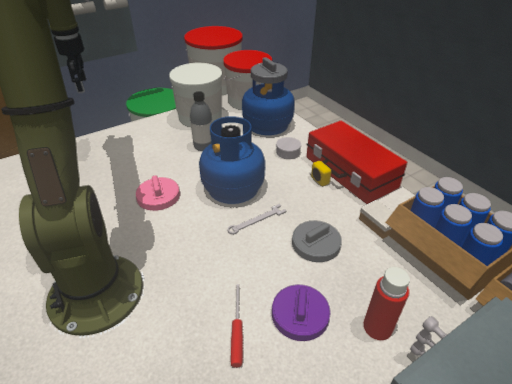

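View pics/wrist0.png

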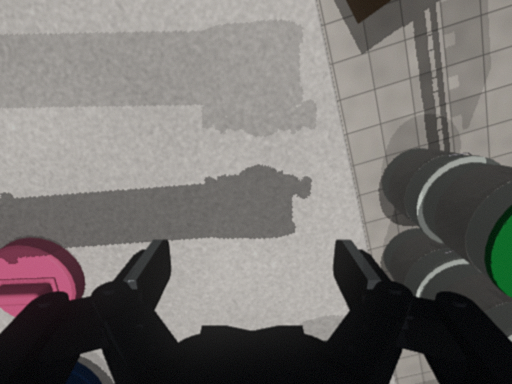

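The scene view shows the open cylinder (wheel near (355,215)), the grey lid (185,267), and pink and purple decoys. The side view shows the cylinder at (231,160), the grey lid (317,240), and a second cylinder with its lid already on. I'll zoom in to measure.

```bash
python3 - <<'E'
import cv2, numpy as np
a=cv2.imread("pics/scene0.png");b=cv2.imread("pics/side0.png")
def crop(im,x,y,w,h,s): return cv2.resize(im[y:y+h,x:x+w],None,fx=s,fy=s,interpolation=cv2.INTER_CUBIC)
c1=crop(a,310,180,100,80,4);c2=crop(b,190,110,100,80,4)
c3=crop(a,140,230,100,70,4);c4=crop(b,270,205,100,70,4)
cv2.imwrite("pics/z0.png",np.vstack([np.hstack([c1,c2]),np.hstack([c3,c4])])[:600])
E
```

```text
(no output)
```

View pics/z0.png

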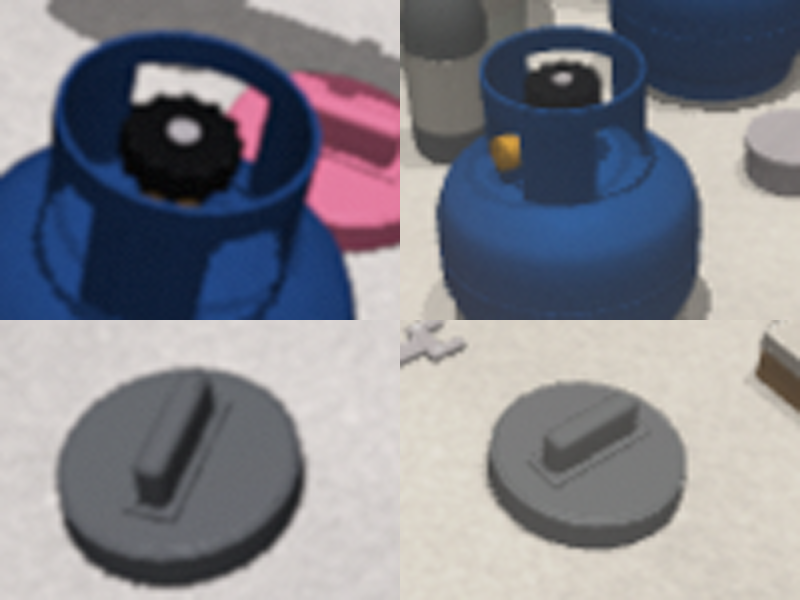

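```bash
cat > h.py <<'E'
from workcell import monitor, imaging, order, finder
import cv2, numpy as np
from scipy.optimize import least_squares
def proj(c,P):
    W=np.array(c["world_from_camera"]); P=np.atleast_2d(P)
    q=(P-W[:3,3])@W[:3,:3]
    return np.c_[c["cx"]+c["fx"]*q[:,0]/-q[:,2], c["cy"]+c["fy"]*-q[:,1]/-q[:,2]]
def ray(c,uv,z):
    W=np.array(c["world_from_camera"]); d=W[:3,:3]@np.array([(uv[0]-c["cx"])/c["fx"],-(uv[1]-c["cy"])/c["fy"],-1])
    return W[:3,3]+d*(z-W[2,3])/d[2]
def circ(x,y,r,z,n=120):
    t=np.linspace(0,2*np.pi,n,endpoint=False); return np.c_[x+r*np.cos(t),y+r*np.sin(t),0*t+z]
E
python3 - <<'E'
from h import *
cs={n:imaging.calibration(n) for n in ["scene","side"]}
u=lambda x,y,ox,oy:((x+.5)/4-.5+ox,(y+.5)/4-.5+oy)
print("hub",ray(cs["scene"],u(184,130,310,180),216),ray(cs["side"],u(163,79,190,110),216))
# rim extents
ext={"scene":[u(54,0,310,180)[0],u(321,0,310,180)[0],u(0,31,310,180)[1]],"side":[u(80,0,190,110)[0],u(246,0,190,110)[0],u(0,27,190,110)[1]]}
def f(p,names=("scene","side")):
    r=[]
    for n in names:
        q=proj(cs[n],circ(*p,60,225)); r+=[q[:,0].min()-ext[n][0],q[:,0].max()-ext[n][1],q[:,1].min()-ext[n][2]]
    return r
for nn in (["scene"],["side"],["scene","side"]):
    s=least_squares(f,[550,250],args=(nn,)); print("rim",nn,s.x,np.round(s.fun,1))
# lid silhouettes
M={}
from scipy.optimize import minimize
for n in cs:
    im=imaging.grab_frame(n)
    for d in finder.masks_of(n,"lid_bar"):
        m=d["region"]; col=im[m].mean(0); print(n,d["pixel"],round(d["p"],2),m.sum(),col.round())
        if abs(d["pixel"][0]-{"scene":183,"side":316}[n])<12: M[n]=m
def sil(n,p):
    yaw=p[2];c,s=np.cos(yaw),np.sin(yaw)
    im=np.zeros((384*4,512*4),np.uint8)
    def hull(P): cv2.fillConvexPoly(im,cv2.convexHull(np.round((proj(cs[n],P)+.5)*4).astype(np.int32)),1)
    hull(np.r_[circ(p[0],p[1],67.5,0),circ(p[0],p[1],67.5,26)])
    B=np.array([[a*37,b*9,z] for a in(-1,1) for b in (-1,1) for z in (26,57)],float)
    hull(np.c_[p[0]+c*B[:,0]-s*B[:,1],p[1]+s*B[:,0]+c*B[:,1],B[:,2]])
    return cv2.resize(im.astype(np.float32),(512,384),interpolation=cv2.INTER_AREA)
x0=ray(cs["scene"],(185,270),26)
for nn in (["scene"],["side"],list(M)):
    cost=lambda p:sum(np.abs(sil(n,[*p,0.3])-M[n]).sum() for n in nn)
    r=minimize(cost,x0[:2],method="Nelder-Mead",options=dict(initial_simplex=[x0[:2],x0[:2]+[10,0],x0[:2]+[0,10]])); print("lid",nn,r.x,r.fun)
p=lambda n,x,y,ox,oy:ray(cs[n],u(x,y,ox,oy),57)
for A,B in ((p("scene",150,150,140,230),p("scene",200,57,140,230)),(p("side",152,118,270,205),p("side",236,78,270,205))):
    print("bar",A,B,(A+B)/2,np.linalg.norm(A-B),np.degrees(np.arctan2(*(B-A)[1::-1])))
E
```

```text
hub [487.81360398 168.9978125  216.        ] [484.81719354 165.30043562 216.        ]
rim ['scene'] [489.56901534 168.86957937] [-0.4  0.4 -0.1]
rim ['side'] [484.57030806 163.93330329] [-0.3  0.3 -0.1]
rim ['scene', 'side'] [487.86293586 168.6153216 ] [-0.3  0.3 -0.7 -0.1  0.4 -1. ]
scene [158.5, 204.3] 0.85 1840 [ 90.  43. 124.]
scene [400.2, 217.3] 0.74 1324 [185. 103. 130.]
scene [183.8, 265.9] 0.69 2773 [94. 95. 99.]
side [155.5, 193.7] 0.93 1191 [201. 116. 138.]
side [299.0, 310.7] 0.76 2633 [118.  69. 144.]
side [312.2, 240.2] 0.73 1654 [113. 113. 112.]
lid ['scene'] [ 556.45950384 -162.16265455] 115.5
lid ['side'] [ 553.91853412 -164.94420089] 123.875
lid ['scene', 'side'] [ 555.85115652 -162.7945244 ] 253.4375
bar [ 591.75122807 -159.65832173   57.        ] [ 525.74577582 -161.19504897   57.        ] [ 558.74850194 -160.42668535   57.        ] 66.02333872604216 -178.66629075754756
bar [ 518.65167692 -166.65355928   57.        ] [ 589.33755135 -168.64707984   57.        ] [ 553.99461413 -167.65031956   57.        ] 70.71398000073994 -1.6154577843357405
```

Emit:
drive_tool --pt "0 0 0 -56 0 0 0" --pt "0 -35 42 0 0 0 0" --pt "0 -35 42 0 0 0 0" --pt "0 -35 42 0 0 0 0" --pt "0 -35 42 0 0 0 0" --pt "0 -35 42 0 0 0 0" --pt "0 -35 42 0 0 0 0" --pt "0 -35 42 0 0 0 0"

```text
t: 1.95
position: [400.9, 298.8, 461.1]
ee_rot: [[0.294, 0.956, 0.001], [0.956, -0.294, 0.001], [0.001, 0.0, -1.0]]
contact_force: [1.0, 0.5, 0.5]
gripper_width: 85.7
```

Emit:
drive_tool --pt "0 -35 42 0 0 0 0" --pt "0 -35 42 0 0 0 0" --pt "0 -32 38 0 0 0 0" --pt "0 0 0 0 0 0 0"

```text
t: 2.45
position: [488.6, 162.5, 461.1]
ee_rot: [[0.303, 0.953, 0.001], [0.953, -0.303, -0.001], [-0.0, 0.002, -1.0]]
contact_force: [0.0, 0.8, -0.2]
gripper_width: 85.5
```

```bash
cat > look.py <<'E'
from h import *
import sys
o=monitor.get_obs(); c=imaging.calibration("wrist"); im=imaging.grab_frame("wrist")
cv2.imwrite(f"pics/{sys.argv[1]}.png",im[:,:,::-1])
print(o["t"],o["position"].round(1),np.round(o["ee_rot"],4).tolist(),o["joints"].round(3),o["contact_force"].round(2),o["ft_torque"].round(3),o["gripper_width"])
import pickle; pickle.dump((o,c),open(f"pics/{sys.argv[1]}.pkl","wb"))
E
python3 look.py w1
```

```text
2.45 [488.6 162.5 461.1] [[0.3026, 0.9531, 0.0014], [0.9531, -0.3026, -0.001], [-0.0005, 0.0017, -1.0]] [-7.290e-01  1.000e-03  3.580e-01  1.706e+00  1.000e-03  1.434e+00
  8.920e-01] [ 0.04  0.79 -0.17] [ 0.074  0.022 -0.011] 85.45918577822937
```

View pics/w1.png

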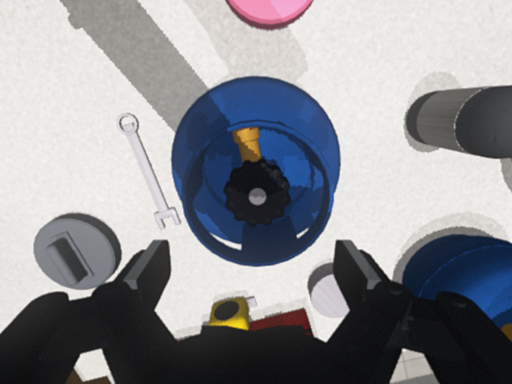

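```bash
cat > ana.py <<'E'
from h import *
import pickle
o,c=pickle.load(open("pics/w1.pkl","rb"))
print("hub",ray(c,(257.5,196.5),216))
im=cv2.imread("pics/w1.png"); 
print(ray(c,(245,130),166))
cv2.imwrite("pics/w1z.png",cv2.resize(im[100:280,160:350],None,fx=3,fy=3,interpolation=cv2.INTER_CUBIC))
o2=im.copy()
for (r,z,col) in ((28,215,(0,255,0)),(60,225,(0,0,255)),(56,225,(0,255,255))):
    for p in proj(c,circ(*ray(c,(257.5,196.5),216)[:2],r,z,200)): cv2.circle(o2,tuple(np.round(p).astype(int)),0,col,-1)
cv2.imwrite("pics/w1o.png",cv2.resize(o2[100:280,160:350],None,fx=3,fy=3,interpolation=cv2.INTER_NEAREST))
E
python3 ana.py
```

```text
hub [485.89380282 168.02520421 216.        ]
[436.12417082 172.31343445 166.        ]
```

View pics/w1o.png

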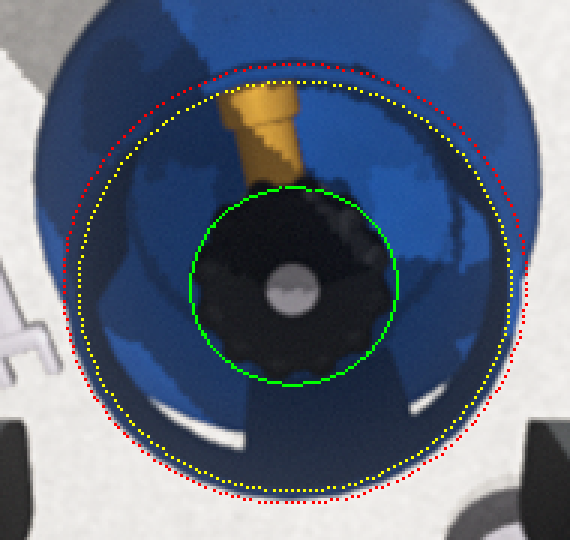

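Emit:
drive_tool --pt "0.2 4.1 -3.7 0 0 0 0" --pt "0.2 0 0 20 0 0 0" --pt "0.2 0 0 20 0 0 0" --pt "0.2 0 0 10 0 0 0" --pt "0.2 0 0 0 0 0 0"

```text
t: 3.12
position: [483.8, 173.2, 410.2]
ee_rot: [[0.292, 0.956, -0.001], [0.956, -0.292, -0.0], [-0.001, -0.001, -1.0]]
contact_force: [0.1, -0.2, 0.1]
gripper_width: 68.5
```

```bash
python3 look.py w2
```

```text
3.125 [483.8 173.2 410.2] [[0.2924, 0.9563, -0.0011], [0.9563, -0.2924, -0.0004], [-0.0007, -0.0009, -1.0]] [-0.736  0.022  0.348  1.787 -0.008  1.335  0.887] [ 0.06 -0.23  0.09] [ 0.018 -0.037  0.039] 68.52344735011373
```

View pics/w2.png

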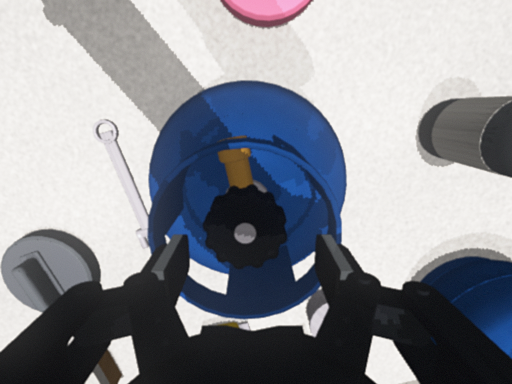

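Emit:
drive_tool --pt "0.2 0 0 0 0 0 0" --pt "0.2 0 0 0 0 0 0"

```text
t: 3.42
position: [484.6, 172.2, 411.4]
ee_rot: [[0.294, 0.956, 0.001], [0.956, -0.294, 0.001], [0.001, 0.001, -1.0]]
contact_force: [-0.4, 0.4, 0.0]
gripper_width: 68.3
```

```bash
python3 look.py w3; python3 - <<'E'
from h import *
import pickle
o,c=pickle.load(open("pics/w3.pkl","rb"));im=cv2.imread("pics/w3.png")
o2=im[140:330,140:360].copy()
print(ray(c,(245,233.5),216))
cv2.imwrite("pics/w3z.png",cv2.resize(o2,None,fx=3,fy=3,interpolation=cv2.INTER_CUBIC))
E
```

```text
3.425 [484.6 172.2 411.4] [[0.2944, 0.9557, 0.0011], [0.9557, -0.2944, 0.0007], [0.001, 0.0009, -1.0]] [-0.735  0.021  0.349  1.786 -0.008  1.335  0.887] [-0.36  0.45  0.05] [-0.027  0.012 -0.007] 68.28152011467019
[487.72065618 166.77312257 216.        ]
```

View pics/w3z.png

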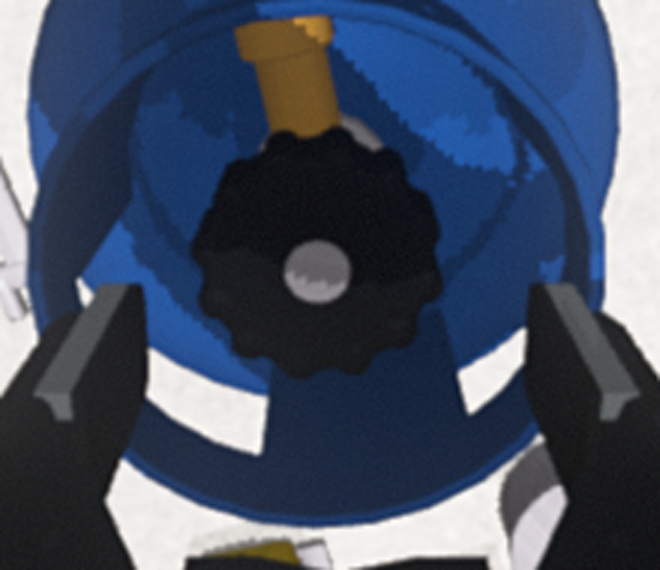

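Emit:
drive_tool --pt "0.2 -3.8 2.6 0 0 0 0" --pt "0.2 0 0 0 0 0 0" --pt "0.2 0 0 10 0 0 0" --pt "0.2 0 0 10 0 0 0" --pt "0.2 0 0 10 0 0 0" --pt "0.2 0 0 10 0 0 0" --pt "0.2 0 0 0 0 0 0"

```text
t: 4.35
position: [485.5, 167.7, 369.6]
ee_rot: [[0.294, 0.956, -0.002], [0.956, -0.294, -0.001], [-0.001, -0.001, -1.0]]
contact_force: [0.6, -0.5, 0.5]
gripper_width: 68.2
```

```bash
python3 look.py w4
```

```text
4.35 [485.5 167.7 369.6] [[0.2943, 0.9557, -0.0017], [0.9557, -0.2943, -0.0009], [-0.0014, -0.0014, -1.0]] [-0.727  0.048  0.355  1.845 -0.017  1.254  0.905] [ 0.62 -0.51  0.54] [-0.03  -0.021  0.04 ] 68.20366204149839
```

View pics/w4.png

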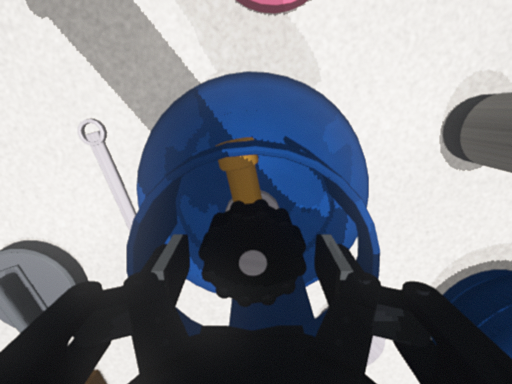

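Emit:
drive_tool --pt "0.2 0 0 8 0 0 0" --pt "0.2 0 0 0 0 0 0" --pt "1 0 0 0 0 0 0" --pt "1 0 0 0 0 0 0" --pt "1 0 0 0 0 0 0" --pt "1 0 0 0 0 0 0"

```text
t: 5.15
position: [485.8, 167.7, 363.4]
ee_rot: [[0.294, 0.956, 0.0], [0.956, -0.294, 0.0], [0.0, 0.0, -1.0]]
contact_force: [-1.7, -1.0, 5.3]
gripper_width: 52.9
```

```bash
python3 look.py w5
```

```text
5.15 [485.8 167.7 363.4] [[0.2942, 0.9557, 0.0004], [0.9557, -0.2942, 0.0004], [0.0005, 0.0002, -1.0]] [-0.726  0.052  0.355  1.853 -0.019  1.239  0.907] [-1.69 -0.99  5.34] [-0.183  0.623  0.072] 52.85732830486543
```

View pics/w5.png

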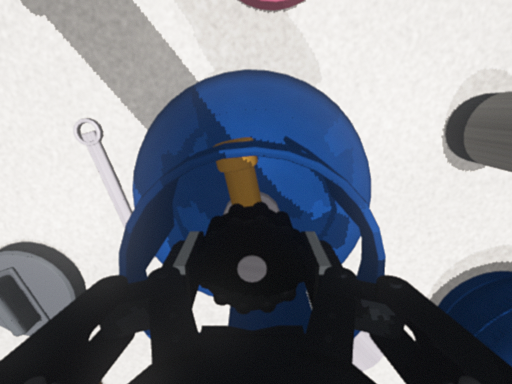

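Emit:
drive_tool --pt "1 0 0 0 0 0 5" --pt "1 0 0 0 0 0 5" --pt "1 0 0 0 0 0 5"

```text
t: 5.58
position: [485.8, 167.8, 363.4]
ee_rot: [[0.534, 0.846, 0.0], [0.846, -0.534, 0.0], [0.001, 0.0, -1.0]]
contact_force: [-3.2, -0.4, 4.8]
gripper_width: 52.9
```

```bash
cat > st.py <<'E'
from h import *
o=monitor.get_obs()
R=o["ee_rot"]
print(round(o["t"],2),o["position"].round(1),"yaw",np.degrees(np.arctan2(R[1,0],R[0,0])).round(2),"tilt",R[:2,2].round(4),"j7",o["joints"][6].round(3),"F",o["contact_force"].round(2),"T",o["ft_torque"].round(3),"w",round(o["gripper_width"],2))
E
python3 st.py
```

```text
5.58 [485.8 167.8 363.4] yaw 57.74 tilt [0.0005 0.0004] j7 0.643 F [-3.18 -0.44  4.82] T [-0.17   0.485  0.238] w 52.94
```

Emit:
drive_tool --pt "1 0 0 0 0 0 4" --pt "1 0 0 0 0 0 4"

```text
t: 5.82
position: [485.9, 167.8, 363.3]
ee_rot: [[0.646, 0.763, 0.001], [0.763, -0.646, 0.0], [0.001, 0.0, -1.0]]
contact_force: [-2.5, 0.5, 5.6]
gripper_width: 52.8
```

```bash
python3 st.py
```

```text
5.83 [485.9 167.8 363.3] yaw 49.77 tilt [0.0005 0.0005] j7 0.504 F [-2.52  0.49  5.55] T [-0.146  0.455  0.199] w 52.84
```

Emit:
drive_tool --pt "1 0 0 0 0 0 4" --pt "1 0 0 0 0 0 4"

```text
t: 6.08
position: [485.9, 167.8, 363.3]
ee_rot: [[0.746, 0.666, 0.001], [0.666, -0.746, 0.0], [0.001, 0.0, -1.0]]
contact_force: [-2.1, -0.2, 5.4]
gripper_width: 53.1
```

```bash
python3 st.py
```

```text
6.08 [485.9 167.8 363.3] yaw 41.77 tilt [0.0005 0.0005] j7 0.365 F [-2.07 -0.22  5.44] T [-0.175  0.499  0.214] w 53.07
```

Emit:
drive_tool --pt "1 0 0 0 0 0 4" --pt "1 0 0 0 0 0 4"

```text
t: 6.32
position: [485.9, 167.8, 363.4]
ee_rot: [[0.831, 0.556, 0.001], [0.556, -0.831, 0.001], [0.001, -0.0, -1.0]]
contact_force: [-2.2, -0.5, 5.3]
gripper_width: 52.9
```

```bash
python3 st.py
```

```text
6.33 [485.9 167.8 363.4] yaw 33.77 tilt [0.0006 0.0006] j7 0.225 F [-2.19 -0.45  5.34] T [-0.1    0.441  0.191] w 52.92
```

Emit:
drive_tool --pt "1 0 0 0 0 0 4" --pt "1 0 0 0 0 0 4"

```text
t: 6.58
position: [485.9, 167.8, 363.4]
ee_rot: [[0.901, 0.435, 0.001], [0.435, -0.901, 0.001], [0.001, -0.0, -1.0]]
contact_force: [-1.4, -0.1, 5.7]
gripper_width: 52.7
```

```bash
python3 st.py
```

```text
6.58 [485.9 167.8 363.4] yaw 25.77 tilt [0.0007 0.0006] j7 0.086 F [-1.42 -0.14  5.66] T [-0.135  0.39   0.266] w 52.75
```

Emit:
drive_tool --pt "1 0 0 0 0 0 3" --pt "1 0 0 0 0 0 3"

```text
t: 6.82
position: [485.9, 167.9, 363.4]
ee_rot: [[0.941, 0.339, 0.001], [0.339, -0.941, 0.001], [0.001, -0.0, -1.0]]
contact_force: [-1.2, -0.7, 5.0]
gripper_width: 52.6
```

```bash
python3 st.py
```

```text
6.83 [485.9 167.9 363.4] yaw 19.8 tilt [0.0008 0.0006] j7 -0.018 F [-1.2  -0.72  4.97] T [-0.143  0.365  0.145] w 52.61
```

Emit:
drive_tool --pt "1 0 0 0 0 0 4" --pt "1 0 0 0 0 0 4"

```text
t: 7.08
position: [486.0, 167.9, 363.4]
ee_rot: [[0.979, 0.204, 0.001], [0.204, -0.979, 0.001], [0.001, -0.0, -1.0]]
contact_force: [-1.1, -0.4, 5.3]
gripper_width: 52.5
```

```bash
python3 look.py w6; python3 st.py
```

```text
7.075 [486.  167.9 363.4] [[0.979, 0.2041, 0.0009], [0.2041, -0.979, 0.0006], [0.001, -0.0004, -1.0]] [-0.755  0.052  0.384  1.854 -0.021  1.238 -0.158] [-1.06 -0.42  5.29] [-0.133  0.315  0.167] 52.53446179551392
7.12 [486.  167.8 363.4] yaw 11.63 tilt [0.0009 0.0007] j7 -0.161 F [-1.55 -1.41  5.16] T [-0.075  0.32  -0.124] w 52.59
```

View pics/w6.png

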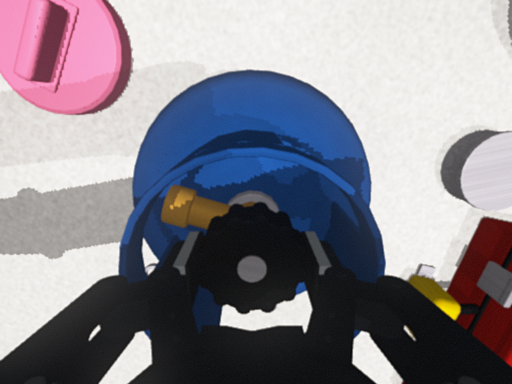

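The wheel's flutes keep the same position relative to the pads, so it isn't slipping. I'll keep turning.

Emit:
drive_tool --pt "1 0 0 0 0 0 4" --pt "1 0 0 0 0 0 4"

```text
t: 7.38
position: [486.0, 167.9, 363.4]
ee_rot: [[0.998, 0.066, 0.001], [0.066, -0.998, 0.001], [0.001, -0.001, -1.0]]
contact_force: [-1.8, -0.9, 4.9]
gripper_width: 53.2
```

```bash
python3 st.py
```

```text
7.38 [486.  167.9 363.4] yaw 3.79 tilt [0.001  0.0007] j7 -0.297 F [-1.82 -0.91  4.85] T [-0.097  0.344  0.237] w 53.24
```

Emit:
drive_tool --pt "1 0 0 0 0 0 3" --pt "1 0 0 0 0 0 3"

```text
t: 7.62
position: [486.0, 168.0, 363.4]
ee_rot: [[0.999, -0.037, 0.001], [-0.037, -0.999, 0.0], [0.001, -0.0, -1.0]]
contact_force: [-1.7, -1.2, 5.1]
gripper_width: 53.2
```

```bash
python3 st.py
```

```text
7.62 [486.  168.  363.4] yaw -2.12 tilt [0.0012 0.0004] j7 -0.401 F [-1.73 -1.22  5.14] T [-0.109  0.197  0.564] w 53.2
```

Emit:
drive_tool --pt "1 0 0 0 0 0 1.5" --pt "1 0 0 0 0 0 1"

```text
t: 7.88
position: [486.0, 168.0, 363.3]
ee_rot: [[0.997, -0.079, 0.001], [-0.079, -0.997, 0.0], [0.001, -0.0, -1.0]]
contact_force: [-2.5, -0.8, 4.5]
gripper_width: 52.7
```

```bash
python3 st.py
```

```text
7.88 [486.  168.  363.3] yaw -4.53 tilt [0.0013 0.0003] j7 -0.443 F [-2.5  -0.78  4.48] T [-0.157  0.169  0.68 ] w 52.69
```

Emit:
drive_tool --pt "1 0 0 0 0 0 1.5"

```text
t: 8.0
position: [486.0, 168.0, 363.3]
ee_rot: [[0.994, -0.105, 0.001], [-0.105, -0.994, 0.0], [0.001, -0.0, -1.0]]
contact_force: [-1.8, -0.7, 5.2]
gripper_width: 52.7
```

```bash
python3 st.py; python3 look.py w7; python3 st.py
```

```text
8.0 [486.  168.  363.3] yaw -6.03 tilt [0.0014 0.0003] j7 -0.469 F [-1.82 -0.67  5.17] T [-0.093  0.107  0.786] w 52.66
8.0 [486.  168.  363.3] [[0.9945, -0.105, 0.0014], [-0.105, -0.9945, 0.0003], [0.0014, -0.0004, -1.0]] [-0.763  0.052  0.393  1.854 -0.021  1.238 -0.469] [-1.82 -0.67  5.17] [-0.093  0.107  0.786] 52.66452982400259
8.05 [486.  168.  363.4] yaw -6.08 tilt [0.0015 0.0003] j7 -0.47 F [-1.54 -0.37  4.65] T [-0.105  0.123  0.629] w 53.16
```

View pics/w7.png

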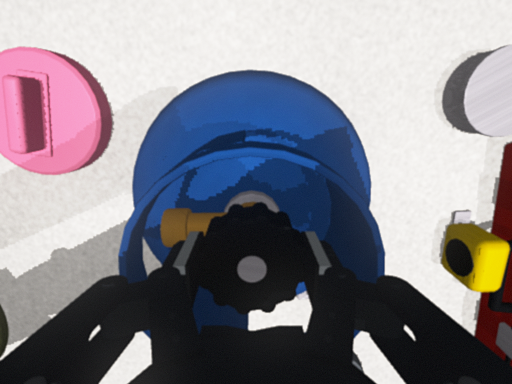

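Emit:
drive_tool --pt "1 0 0 0 0 0 1.5"

```text
t: 8.18
position: [486.0, 168.0, 363.3]
ee_rot: [[0.991, -0.131, 0.001], [-0.131, -0.991, 0.0], [0.001, -0.0, -1.0]]
contact_force: [-1.8, -1.1, 4.8]
gripper_width: 52.9
```

```bash
python3 st.py; python3 look.py w8 >/dev/null; python3 st.py
```

```text
8.18 [486.  168.  363.3] yaw -7.5 tilt [0.0014 0.0002] j7 -0.495 F [-1.82 -1.12  4.76] T [-0.089  0.181  0.944] w 52.87
8.22 [486.  168.  363.4] yaw -7.56 tilt [0.0015 0.0002] j7 -0.496 F [-2.14 -0.08  5.45] T [-0.098  0.162  0.676] w 52.96
```

Emit:
drive_tool --pt "0.2 0 0 0 0 0 0" --pt "0.2 0 0 0 0 0 0" --pt "0.2 0 0 0 0 0 0"

```text
t: 8.6
position: [485.8, 167.6, 362.5]
ee_rot: [[0.991, -0.133, -0.0], [-0.133, -0.991, -0.0], [-0.0, 0.0, -1.0]]
contact_force: [0.0, -0.7, 0.7]
gripper_width: 68.6
```

```bash
python3 st.py; python3 look.py w9 
```

```text
8.6 [485.8 167.6 362.5] yaw -7.64 tilt [-0.0002 -0.0001] j7 -0.496 F [ 0.01 -0.68  0.75] T [-0.019 -0.017 -0.008] w 68.59
8.6 [485.8 167.6 362.5] [[0.9911, -0.1329, -0.0002], [-0.1329, -0.9911, -0.0001], [-0.0002, 0.0001, -1.0]] [-0.763  0.053  0.394  1.855 -0.021  1.238 -0.496] [ 0.01 -0.68  0.75] [-0.019 -0.017 -0.008] 68.58761519287447
```

View pics/w9.png

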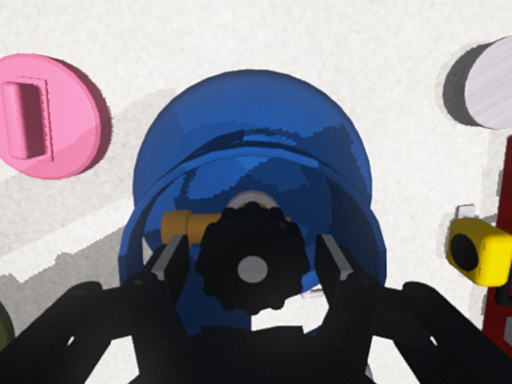

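Emit:
drive_tool --pt "0.2 0 0 -25 0 0 0" --pt "0.2 0 0 -35 0 0 0" --pt "0.2 0 0 -40 0 0 0" --pt "0 14.1 39.9 0 0 0 0" --pt "0 28.3 79.7 0 0 0 0"

```text
out of range: a shift must lie within [-62.5, 62.5]
```

Emit:
drive_tool --pt "0.2 0 0 -25 0 0 0" --pt "0.2 0 0 -35 0 0 0" --pt "0.2 0 0 -40 0 0 0" --pt "0 18.9 53.1 0 0 0 0" --pt "0 18.9 53.1 0 0 0 0" --pt "0 18.9 53.1 0 0 0 0" --pt "0 18.9 53.1 0 0 0 0" --pt "0 18.9 53.1 0 0 0 0"

```text
t: 9.65
position: [544.4, -109.7, 462.9]
ee_rot: [[0.991, -0.132, 0.001], [-0.132, -0.991, 0.0], [0.001, -0.001, -1.0]]
contact_force: [0.9, 0.8, 0.2]
gripper_width: 85.4
```

Emit:
drive_tool --pt "0 18.9 53.1 0 0 0 0" --pt "0 0 0 0 0 0 10.3" --pt "0 0 0 0 0 0 10.3" --pt "0 0 0 0 0 0 10.3" --pt "0 0 0 0 0 0 10.3" --pt "0 0 0 0 0 0 10.3" --pt "0 0 0 0 0 0 10.3" --pt "0 0 0 0 0 0 10.3"

```text
t: 10.65
position: [556.0, -163.1, 462.6]
ee_rot: [[0.173, -0.985, -0.0], [-0.985, -0.173, 0.0], [-0.0, 0.0, -1.0]]
contact_force: [0.5, -0.8, 0.3]
gripper_width: 85.2
```

Emit:
drive_tool --pt "0 0 0 0 0 0 10.3" --pt "0 0 0 35 0 0 0" --pt "0 0 0 35 0 0 0" --pt "0 0 0 0 0 0 0" --pt "0 0 0 0 0 0 0"

```text
t: 11.28
position: [556.4, -163.3, 394.0]
ee_rot: [[-0.0, -1.0, 0.002], [-1.0, 0.0, -0.0], [0.0, -0.002, -1.0]]
contact_force: [-0.1, 0.2, 0.5]
gripper_width: 85.3
```

```bash
python3 st.py; python3 look.py w10 
```

```text
11.28 [ 556.4 -163.3  394. ] yaw -90.03 tilt [ 0.0015 -0.0004] j7 -1.175 F [-0.08  0.18  0.5 ] T [-0.015 -0.021  0.022] w 85.25
11.275 [ 556.4 -163.3  394. ] [[-0.0005, -1.0, 0.0015], [-1.0, 0.0005, -0.0004], [0.0004, -0.0015, -1.0]] [-0.512  0.231  0.877  1.674 -0.183  1.321 -1.175] [-0.08  0.18  0.5 ] [-0.015 -0.021  0.022] 85.25298613558451
```

View pics/w10.png

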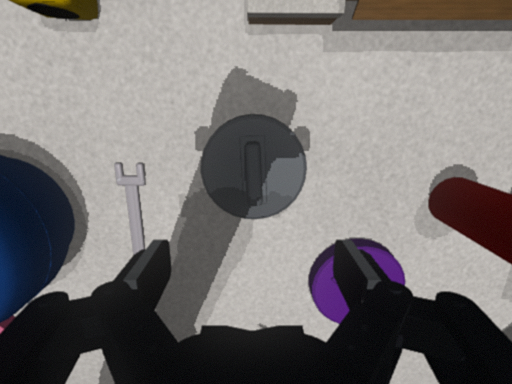

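```bash
python3 - <<'E'
from h import *
import pickle
from scipy.optimize import minimize
o,c=pickle.load(open("pics/w10.pkl","rb"));im=cv2.imread("pics/w10.png")
ds=finder.masks_of("wrist","lid_bar"); 
for d in ds: print(d["pixel"],d["p"],d["region"].sum())
m=min(ds,key=lambda d:np.hypot(d["pixel"][0]-254,d["pixel"][1]-167))["region"]
def sil(p):
    a=np.zeros((1536,2048),np.uint8)
    cv2.fillConvexPoly(a,cv2.convexHull(np.round((proj(c,np.r_[circ(p[0],p[1],67.5,0),circ(p[0],p[1],67.5,26)])+.5)*4).astype(np.int32)),1)
    return cv2.resize(a.astype(np.float32),(512,384),interpolation=cv2.INTER_AREA)
x0=np.array([555,-163.])
r=minimize(lambda p:np.abs(sil(p)-m).sum(),x0,method="Nelder-Mead",options=dict(initial_simplex=[x0,x0+[8,0],x0+[0,8]]));print(r.x,r.fun)
x,y=r.x;o2=im.copy()
for rr,z,col in((67.5,0,(0,0,255)),(67.5,26,(0,255,255))):
    for p in proj(c,circ(x,y,rr,z,300)): cv2.circle(o2,tuple(np.round(p).astype(int)),0,col,-1)
B=np.array([[x+a,y+b,57] for a,b in((-37,-9),(37,-9),(37,9),(-37,9))])
crop=cv2.resize(o2[100:230,190:320],None,fx=4.5,fy=4.5,interpolation=cv2.INTER_NEAREST)
q=((proj(c,B)-[190,100]+.5)*4.5).astype(np.int32); cv2.polylines(crop,[q],True,(0,255,0),1)
crop=cv2.convertScaleAbs(crop,alpha=1.7)
cv2.imwrite("pics/w10o.png",crop)
E
```

```text
[251.0, 167.9] 0.84 8679
[332.1, 277.2] 0.81 2786
[6.5, 324.9] 0.57 87
[ 553.78632372 -164.09430434] 529.625
```

View pics/w10o.png

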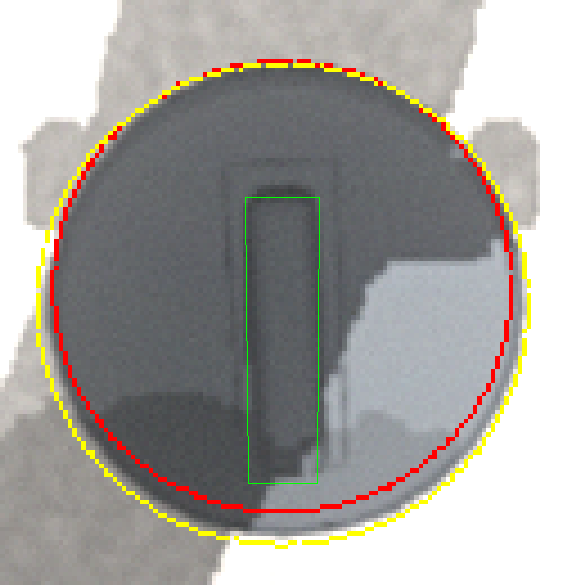

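Emit:
drive_tool --pt "0 0.7 1.4 40 0 0 0" --pt "0 0 0 45 0 0 0" --pt "0 0 0 45 0 0 0" --pt "0 0 0 25 0 0 0" --pt "0 0 0 0 0 0 0" --pt "0 0 0 0 0 0 0"

```text
t: 12.12
position: [555.5, -164.2, 239.6]
ee_rot: [[-0.0, -1.0, 0.003], [-1.0, 0.0, -0.0], [0.0, -0.003, -1.0]]
contact_force: [0.9, -0.5, 0.5]
gripper_width: 85.2
```

```bash
python3 st.py; python3 look.py w11 
```

```text
12.12 [ 555.5 -164.2  239.6] yaw -90.02 tilt [ 0.0029 -0.0005] j7 -1.062 F [ 0.87 -0.5   0.52] T [ 0.038  0.008 -0.058] w 85.17
12.125 [ 555.5 -164.2  239.6] [[-0.0003, -1.0, 0.0029], [-1.0, 0.0003, -0.0005], [0.0005, -0.0029, -1.0]] [-0.433  0.398  0.811  1.84  -0.332  1.042 -1.062] [ 0.87 -0.5   0.52] [ 0.038  0.008 -0.058] 85.16946152607095
```

View pics/w11.png

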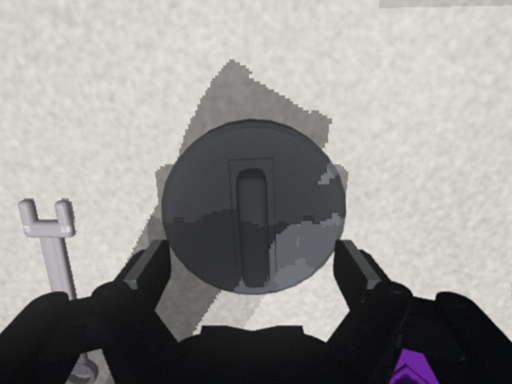

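```bash
python3 - <<'E'
from h import *
import pickle
o,c=pickle.load(open("pics/w11.pkl","rb"));im=cv2.imread("pics/w11.png")
x,y=555,-164;o2=im.copy()
for rr,z,col in((67.5,0,(0,0,255)),(67.5,26,(0,255,255))):
    for p in proj(c,circ(x,y,rr,z,400)): cv2.circle(o2,tuple(np.round(p).astype(int)),0,col,-1)
B=np.array([[x+a,y+b,57] for a,b in((-37,-9),(37,-9),(37,9),(-37,9))])
crop=cv2.resize(o2[110:310,150:360],None,fx=2.9,fy=2.9,interpolation=cv2.INTER_NEAREST)
q=((proj(c,B)-[150,110]+.5)*2.9).astype(np.int32); cv2.polylines(crop,[q],True,(0,255,0),1)
cv2.imwrite("pics/w11o.png",cv2.convertScaleAbs(crop,alpha=2.2))
E
```

```text
(no output)
```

View pics/w11o.png

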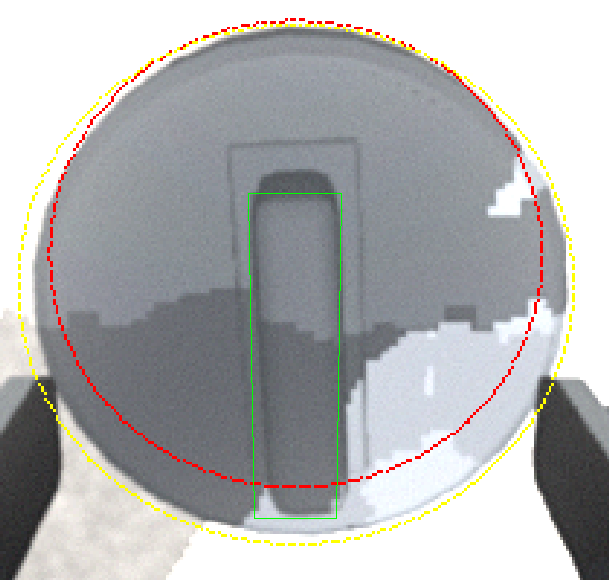

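Emit:
drive_tool --pt "0 0.8 -0.5 15 0 0 0" --pt "0 0 0 15 0 0 0" --pt "0 0 0 5 0 0 0" --pt "0 0 0 0 0 0 0" --pt "0.6 0 0 0 0 0 0" --pt "0.6 0 0 0 0 0 0" --pt "0.7 0 0 0 0 0 0"

```text
t: 13.05
position: [555.2, -164.6, 203.0]
ee_rot: [[-0.0, -1.0, 0.001], [-1.0, 0.0, 0.0], [-0.0, -0.001, -1.0]]
contact_force: [-0.5, -0.2, 0.2]
gripper_width: 32.0
```

```bash
python3 st.py; python3 look.py w12 
```

```text
13.05 [ 555.2 -164.6  203. ] yaw -90.01 tilt [0.0007 0.0001] j7 -1.029 F [-0.47 -0.16  0.24] T [ 0.031 -0.032  0.014] w 32.04
13.05 [ 555.2 -164.6  203. ] [[-0.0002, -1.0, 0.0007], [-1.0, 0.0002, 0.0001], [-0.0001, -0.0007, -1.0]] [-0.404  0.449  0.782  1.864 -0.377  0.982 -1.029] [-0.47 -0.16  0.24] [ 0.031 -0.032  0.014] 32.03875920415437
```

View pics/w12.png

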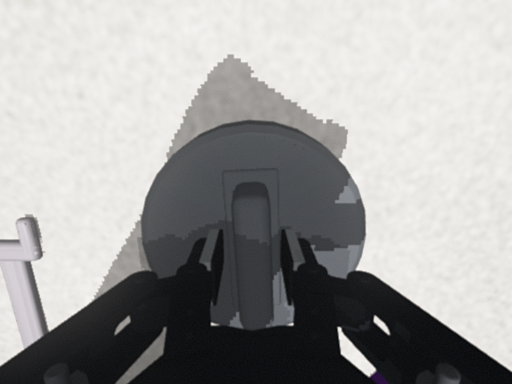

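Emit:
drive_tool --pt "1 0 0 0 0 0 0" --pt "1 0 0 0 0 0 0" --pt "1 0 0 0 0 0 0" --pt "1 0 0 0 0 0 0"

```text
t: 13.6
position: [555.3, -164.7, 203.1]
ee_rot: [[-0.0, -1.0, 0.001], [-1.0, 0.0, -0.0], [0.0, -0.001, -1.0]]
contact_force: [0.3, -0.4, 5.0]
gripper_width: 17.1
```

```bash
python3 st.py
```

```text
13.6 [ 555.3 -164.7  203.1] yaw -90.02 tilt [ 0.0008 -0.0001] j7 -1.029 F [ 0.25 -0.39  5.01] T [-0.056  0.177  0.031] w 17.06
```

Emit:
drive_tool --pt "1 0 0 -15 0 0 0" --pt "1 0 0 -40 0 0 0" --pt "1 0 0 -45 0 0 0" --pt "1 0 0 -50 0 0 0" --pt "1 0 0 -50 0 0 0" --pt "1 0 0 -45 0 0 0" --pt "1 0 0 -25 0 0 0" --pt "1 0 0 0 0 0 0"

```text
t: 14.6
position: [555.0, -165.1, 474.5]
ee_rot: [[-0.001, -1.0, 0.003], [-1.0, 0.001, 0.0], [-0.0, -0.003, -1.0]]
contact_force: [-0.2, 0.1, -2.7]
gripper_width: 17.3
```

Emit:
drive_tool --pt "1 0 0 0 0 0 0" --pt "1 0 0 0 0 0 0" --pt "1 0 0 0 0 0 0"

```text
t: 14.98
position: [554.9, -164.4, 471.6]
ee_rot: [[-0.0, -1.0, -0.002], [-1.0, 0.0, 0.0], [-0.0, 0.002, -1.0]]
contact_force: [-1.1, -1.0, -1.7]
gripper_width: 17.2
```

```bash
python3 st.py; python3 look.py w13; python3 - <<'E'
from h import *
for n in("scene","side"): cv2.imwrite(f"pics/{n}13.png",imaging.grab_frame(n)[:,:,::-1])
E
```

```text
14.97 [ 554.9 -164.4  471.6] yaw -90.03 tilt [-0.0018  0.0001] j7 -1.199 F [-1.06 -0.95 -1.68] T [ 0.014 -0.016  0.036] w 17.23
14.975 [ 554.9 -164.4  471.6] [[-0.0005, -1.0, -0.0018], [-1.0, 0.0005, 0.0001], [-0.0001, 0.0018, -1.0]] [-0.535  0.189  0.9    1.556 -0.148  1.47  -1.199] [-1.06 -0.95 -1.68] [ 0.014 -0.016  0.036] 17.226222152579304
```

View pics/w13.png

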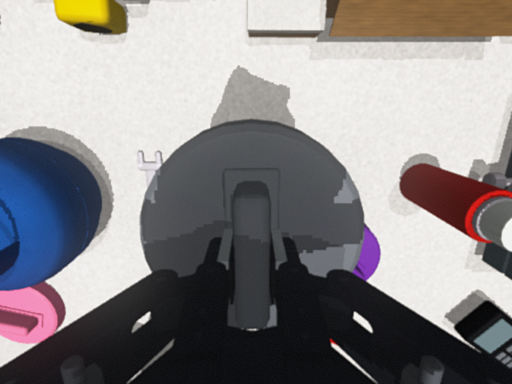

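View pics/side13.png

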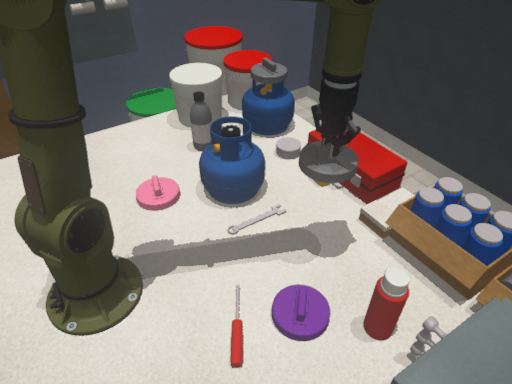

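```bash
cat > lidfit.py <<'E'
from h import *
import pickle
def fit(name,zsk,show=None):
    o,c=pickle.load(open(f"pics/{name}.pkl","rb"));im=cv2.imread(f"pics/{name}.png")
    # rays from center; find strong gradient from dark lid to bright counter
    g=cv2.GaussianBlur(im,(3,3),0).astype(float).min(2)
    R=o["ee_rot"];p=o["position"]
    pts=[]
    for a in np.radians(np.arange(-172,-8,3)):
        rr=np.arange(85,125,.25); u=252+rr*np.cos(a); v=225+rr*np.sin(a)
        s=cv2.remap(g.astype(np.float32),u.astype(np.float32)[None],v.astype(np.float32)[None],cv2.INTER_LINEAR)[0]
        d=s[6:]-s[:-6]; k=d.argmax()
        if d[k]>25: pts.append([u[k+3],v[k+3]])
    pts=np.array(pts)
    # camera calibration relative to tool
    def outline(x,y,dz):
        C=np.r_[circ(x,y,67.5,zsk+dz,240),circ(x,y,67.5,zsk-23+dz,240),circ(x,y,65,zsk-26+dz,240)]
        W=C@R.T+p
        return cv2.convexHull(proj(c,W).astype(np.float32))
    def f(q):
        h=outline(q[0],q[1],q[2]); return [cv2.pointPolygonTest(h,(float(a),float(b)),True) for a,b in pts]
    s=least_squares(f,[0,0,0],loss="soft_l1",f_scale=.7,diff_step=1e-3,x_scale=[1,1,1])
    return s.x,len(pts),np.sqrt(np.mean(np.square(f(s.x)))),pts,outline(*s.x)
if __name__=="__main__":
    for n in("w12","w13"):
        x,k,e,pts,h=fit(n,203)
        print(n,"lid in tool frame",x.round(2),k,round(e,2))
    im=cv2.imread("pics/w13.png")[90:290,110:400]; im=cv2.resize(im,None,fx=2.5,fy=2.5,interpolation=cv2.INTER_NEAREST)
    sh=lambda P:((np.array(P).reshape(-1,2)-[110,90]+.5)*2.5).astype(np.int32)
    cv2.polylines(im,[sh(h)],True,(0,255,0),1)
    for q in sh(pts): cv2.circle(im,tuple(int(t) for t in q),2,(0,0,255),-1)
    cv2.imwrite("pics/lf.png",im)
E
python3 lidfit.py
```

```text
w12 lid in tool frame [0. 0. 0.] 55 4.09
w13 lid in tool frame [0. 0. 0.] 55 3.05
```

View pics/lf.png

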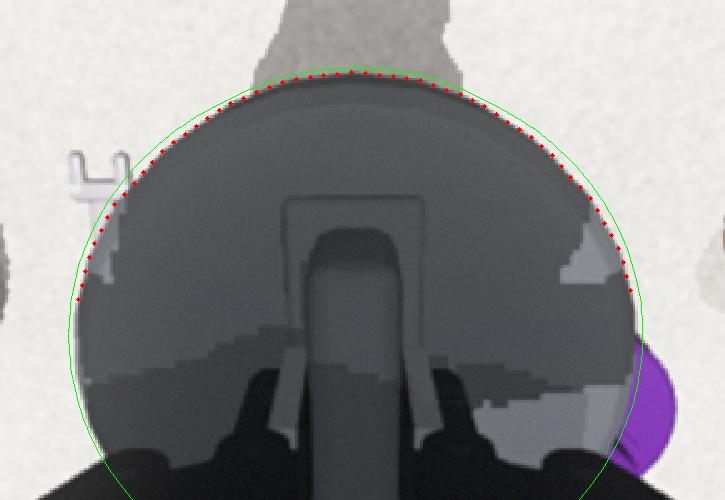

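```bash
sed -i 's/    s=least_squares.*/    from scipy.optimize import minimize\n    s=minimize(lambda q:np.abs(f(q)).sum(),[0,0,0],method="Nelder-Mead",options=dict(initial_simplex=[[0,0,0],[3,0,0],[0,3,0],[0,0,5]],xatol=.02,fatol=.02,maxiter=600))/' lidfit.py; python3 lidfit.py
python3 - <<'E'
from h import *
import pickle
o,c=pickle.load(open("pics/w13.pkl","rb"))
W=np.array(c["world_from_camera"]);R=o["ee_rot"]
print(R.T@(W[:3,3]-o["position"]), np.round(R.T@W[:3,:3],3))
E
```

```text
w12 lid in tool frame [0.73 2.07 5.44] 55 3.41
w13 lid in tool frame [-0.24  1.61  5.35] 55 0.51
[-6.32410741e-02 -7.43421168e+01  3.00946371e+01] [[ 1.     0.     0.   ]
 [ 0.    -0.956 -0.295]
 [ 0.     0.295 -0.956]]
```

View pics/lf.png

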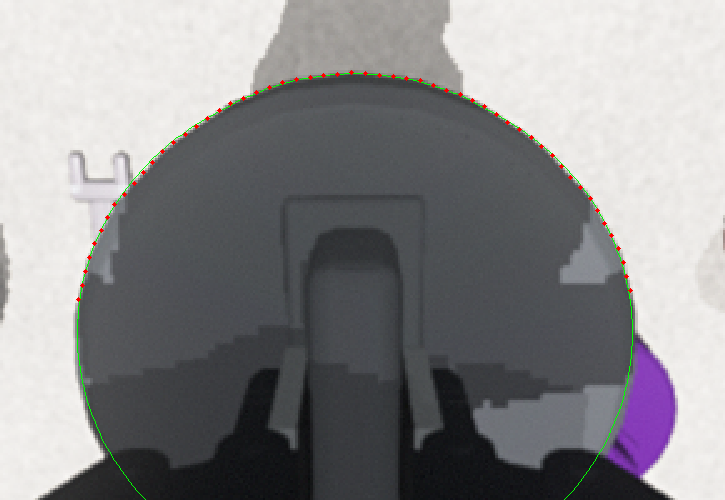

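Emit:
drive_tool --pt "1 -25 5 0 0 0 0" --pt "1 -50 10.5 0 0 0 0" --pt "1 -55 11.4 0 0 0 0" --pt "1 -55 11.4 0 0 0 0" --pt "1 -55 11.4 0 0 0 0" --pt "1 -55 11.4 0 0 0 0" --pt "1 -37.5 7.5 0 0 0 0" --pt "1 0 0 0 0 0 0"

```text
t: 16.12
position: [485.4, 172.0, 472.3]
ee_rot: [[0.007, -1.0, -0.001], [-1.0, -0.007, 0.0], [-0.0, 0.001, -1.0]]
contact_force: [-0.5, -0.4, -1.6]
gripper_width: 17.1
```

Emit:
drive_tool --pt "1 0 0 0 0 0 0" --pt "1 0 0 0 0 0 0" --pt "1 0 0 0 0 0 0"

```text
t: 16.5
position: [486.9, 166.8, 472.9]
ee_rot: [[-0.002, -1.0, 0.0], [-1.0, 0.002, 0.0], [-0.0, -0.0, -1.0]]
contact_force: [-0.6, 0.6, -2.6]
gripper_width: 17.0
```

```bash
python3 st.py; python3 look.py w14; python3 - <<'E'
from h import *
for i in range(4):
  for n in("scene","side"): cv2.imwrite(f"pics/{n}14.png",imaging.grab_frame(n)[:,:,::-1])
  o=monitor.get_obs(); print(o["position"].round(2),o["ee_rot"][:2,2].round(4),o["contact_force"].round(2))
a=cv2.imread("pics/scene14.png");b=cv2.imread("pics/side14.png")
z=lambda im,x,y:cv2.resize(im[y:y+150,x:x+130],None,fx=3,fy=3,interpolation=cv2.INTER_CUBIC)
cv2.imwrite("pics/z14.png",np.hstack([z(a,290,110),z(b,165,30)]))
E
```

```text
16.5 [486.9 166.8 472.9] yaw -90.14 tilt [0.0002 0.0003] j7 -1.956 F [-0.63  0.63 -2.62] T [-0.063  0.039 -0.023] w 17.04
16.5 [486.9 166.8 472.9] [[-0.0025, -1.0, 0.0002], [-1.0, 0.0025, 0.0003], [-0.0003, -0.0002, -1.0]] [-0.974 -0.012  0.592  1.694  0.006  1.458 -1.956] [-0.63  0.63 -2.62] [-0.063  0.039 -0.023] 17.038440756840245
[486.74 167.39 472.77] [0.0001 0.0002] [-0.52 -0.41 -1.58]
[486.64 167.71 472.76] [0.0001 0.0002] [ 0.51  0.25 -1.09]
[486.61 167.86 472.77] [0.0001 0.0001] [-0.11  0.28 -1.36]
[486.58 167.94 472.73] [0.     0.0001] [-0.56  0.07 -1.83]
```

View pics/z14.png

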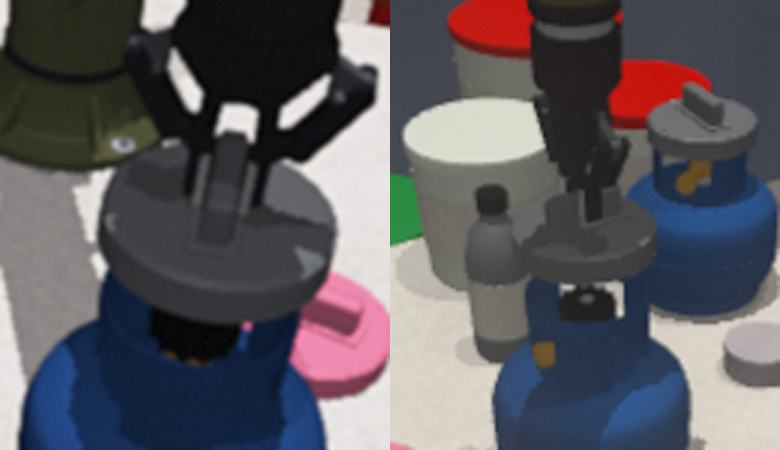

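```bash
python3 - <<'E'
from h import *
a={n:cv2.imread(f"pics/{n}14.png") for n in("scene","side")}
off={"scene":(290,110),"side":(165,30)}; bias={"scene":(1.9,1.0),"side":(-1.1,-2.7)}
out=[]
for n in a:
    c=imaging.calibration(n); x,y=486.1+bias[n][0],168+bias[n][1]; zs=472.7-203
    z=lambda im,x,y:cv2.resize(im[y:y+150,x:x+130],None,fx=3,fy=3,interpolation=cv2.INTER_CUBIC)
    im=z(a[n],*off[n])
    for zz,r in((zs,67.5),(zs+23,67.5),(zs+26,65)):
        P=(proj(c,circ(x,y,r,zz,200))-off[n]+.5)*3-.5
        cv2.polylines(im,[np.round(P).astype(np.int32)],True,(0,255,0),1)
    out.append(im)
cv2.imwrite("pics/z14o.png",np.hstack(out))
E
```

```text
(no output)
```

View pics/z14o.png

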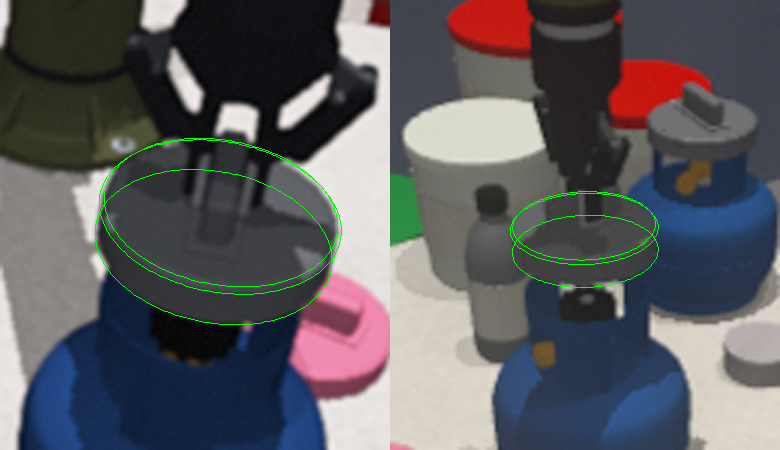

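Emit:
drive_tool --pt "1 -0.6 0.5 10 0 0 0" --pt "1 0 0 15 0 0 0" --pt "1 0 0 12 0 0 0" --pt "1 0 0 0 0 0 0" --pt "1 0 0 0 0 0 0"

```text
t: 17.58
position: [486.2, 168.5, 435.9]
ee_rot: [[-0.0, -1.0, 0.0], [-1.0, 0.0, 0.0], [-0.0, -0.0, -1.0]]
contact_force: [-0.2, -0.1, -1.5]
gripper_width: 16.8
```

```bash
python3 st.py
```

```text
17.57 [486.2 168.5 435.9] yaw -90.03 tilt [0.0004 0.0001] j7 -1.95 F [-0.22 -0.13 -1.49] T [ 0.024 -0.014  0.048] w 16.8
```

Emit:
drive_tool --pt "1 0 0 3 0 0 0" --pt "1 0 0 3 0 0 0" --pt "1 0 0 3 0 0 0" --pt "1 0 0 0 0 0 0"

```text
t: 18.08
position: [486.0, 168.5, 426.5]
ee_rot: [[-0.0, -1.0, -0.0], [-1.0, 0.0, -0.0], [0.0, 0.0, -1.0]]
contact_force: [-0.8, 0.3, -2.3]
gripper_width: 17.0
```

```bash
python3 st.py
```

```text
18.07 [486.  168.5 426.5] yaw -90.02 tilt [-0.0003 -0.0002] j7 -1.948 F [-0.75  0.32 -2.32] T [ 0.013  0.023 -0.052] w 16.95
```

Emit:
drive_tool --pt "1 0 0 2 0 0 0" --pt "1 0 0 2 0 0 0" --pt "1 0 0 0 0 0 0"

```text
t: 18.45
position: [486.0, 168.5, 422.5]
ee_rot: [[-0.0, -1.0, -0.0], [-1.0, 0.0, -0.0], [0.0, 0.0, -1.0]]
contact_force: [-0.7, 0.0, -2.2]
gripper_width: 17.0
```

```bash
python3 st.py
```

```text
18.45 [486.  168.5 422.5] yaw -90.02 tilt [-0.0002 -0.0001] j7 -1.946 F [-0.7   0.01 -2.24] T [0.035 0.006 0.034] w 16.98
```

Emit:
drive_tool --pt "1 0 0 2 0 0 0" --pt "1 0 0 2 0 0 0" --pt "1 0 0 0 0 0 0"

```text
t: 18.82
position: [486.0, 168.5, 418.5]
ee_rot: [[-0.0, -1.0, -0.0], [-1.0, 0.0, -0.0], [0.0, 0.0, -1.0]]
contact_force: [-0.0, 0.5, -1.8]
gripper_width: 17.1
```

```bash
python3 st.py
```

```text
18.82 [486.  168.5 418.5] yaw -90.02 tilt [-0.0003 -0.0001] j7 -1.945 F [-0.    0.52 -1.82] T [0.021 0.007 0.025] w 17.07
```

Emit:
drive_tool --pt "1 0 0 2 0 0 0" --pt "1 0 0 2 0 0 0" --pt "1 0 0 2 0 0 0" --pt "1 0 0 0 0 0 0"

```text
t: 19.32
position: [486.0, 168.5, 412.5]
ee_rot: [[-0.0, -1.0, -0.0], [-1.0, 0.0, -0.0], [0.0, 0.0, -1.0]]
contact_force: [0.7, 0.4, -1.2]
gripper_width: 17.3
```

```bash
python3 st.py
```

```text
19.32 [486.  168.5 412.5] yaw -90.02 tilt [-0.0003 -0.0002] j7 -1.943 F [ 0.66  0.35 -1.22] T [-0.02  -0.029  0.007] w 17.26
```

Emit:
drive_tool --pt "1 0 0 1 0 0 0" --pt "1 0 0 1 0 0 0" --pt "1 0 0 0 0 0 0"

```text
t: 19.7
position: [486.1, 168.6, 410.6]
ee_rot: [[-0.0, -1.0, -0.0], [-1.0, 0.0, 0.0], [-0.0, 0.0, -1.0]]
contact_force: [0.2, -0.9, -2.4]
gripper_width: 17.0
```

```bash
python3 st.py
```

```text
19.7 [486.1 168.6 410.6] yaw -90.02 tilt [-0.0001  0.    ] j7 -1.943 F [ 0.25 -0.86 -2.42] T [-0.029  0.007  0.041] w 17.04
```

Emit:
drive_tool --pt "1 0 0 1 0 0 0" --pt "1 0 0 0 0 0 0"

```text
t: 19.95
position: [486.1, 168.5, 409.6]
ee_rot: [[-0.0, -1.0, -0.0], [-1.0, 0.0, -0.0], [0.0, 0.0, -1.0]]
contact_force: [-0.3, 0.5, -1.7]
gripper_width: 16.7
```

```bash
python3 st.py
```

```text
19.95 [486.1 168.5 409.6] yaw -90.02 tilt [-0.0001 -0.    ] j7 -1.942 F [-0.3   0.51 -1.7 ] T [-0.025  0.041  0.047] w 16.67
```

Emit:
drive_tool --pt "1 0 0 0.7 0 0 0" --pt "1 0 0 0 0 0 0"

```text
t: 20.2
position: [486.1, 168.5, 409.0]
ee_rot: [[-0.0, -1.0, 0.0], [-1.0, 0.0, 0.0], [-0.0, -0.0, -1.0]]
contact_force: [0.1, -0.6, -1.6]
gripper_width: 17.1
```

```bash
python3 st.py
```

```text
20.2 [486.1 168.5 409. ] yaw -90.01 tilt [0. 0.] j7 -1.942 F [ 0.1  -0.61 -1.64] T [-0.029 -0.05   0.026] w 17.09
```

Emit:
drive_tool --pt "1 0 0 0.7 0 0 0" --pt "1 0 0 0 0 0 0"

```text
t: 20.45
position: [486.1, 168.5, 408.3]
ee_rot: [[-0.0, -1.0, 0.0], [-1.0, 0.0, 0.0], [-0.0, -0.0, -1.0]]
contact_force: [0.2, 0.9, -2.0]
gripper_width: 17.2
```

```bash
python3 st.py
```

```text
20.45 [486.1 168.5 408.3] yaw -90.02 tilt [0. 0.] j7 -1.942 F [ 0.23  0.92 -1.97] T [-0.026 -0.028  0.042] w 17.17
```

Emit:
drive_tool --pt "1 0 0 0.7 0 0 0" --pt "1 0 0 0 0 0 0"

```text
t: 20.7
position: [486.1, 168.5, 408.1]
ee_rot: [[-0.0, -1.0, 0.0], [-1.0, 0.0, 0.0], [-0.0, -0.0, -1.0]]
contact_force: [-0.2, -0.4, 1.9]
gripper_width: 17.2
```

```bash
python3 st.py
```

```text
20.7 [486.1 168.5 408.1] yaw -90.02 tilt [0.0003 0.0004] j7 -1.942 F [-0.18 -0.41  1.91] T [-0.137  0.411 -0.02 ] w 17.2
```

Emit:
drive_tool --pt "1 0 0 0.5 0 0 0" --pt "1 0 0 0 0 0 0"

```text
t: 20.95
position: [486.1, 168.5, 408.1]
ee_rot: [[-0.0, -1.0, 0.0], [-1.0, 0.0, 0.001], [-0.001, -0.0, -1.0]]
contact_force: [-2.4, -0.8, 5.4]
gripper_width: 16.8
```

```bash
python3 st.py
```

```text
20.95 [486.1 168.5 408.1] yaw -90.01 tilt [0.0002 0.0006] j7 -1.941 F [-2.38 -0.85  5.43] T [-0.356  0.652 -0.014] w 16.81
```

Emit:
drive_tool --pt "0.7 0 0 0 0 0 0" --pt "0.5 0 0 0 0 0 0" --pt "0.4 0 0 0 0 0 0" --pt "0.4 0 0 0 0 0 0"

```text
t: 21.45
position: [486.1, 168.5, 407.0]
ee_rot: [[-0.0, -1.0, -0.0], [-1.0, 0.0, -0.0], [0.0, 0.0, -1.0]]
contact_force: [0.6, 0.1, -0.5]
gripper_width: 51.2
```

```bash
python3 st.py; python3 look.py w15
```

```text
21.45 [486.1 168.5 407. ] yaw -90.02 tilt [-0.     -0.0001] j7 -1.941 F [ 0.58  0.06 -0.54] T [ 0.026 -0.051  0.014] w 51.16
21.45 [486.1 168.5 407. ] [[-0.0004, -1.0, -0.0], [-1.0, 0.0004, -0.0001], [0.0001, 0.0, -1.0]] [-0.968  0.019  0.596  1.799 -0.011  1.327 -1.941] [ 0.58  0.06 -0.54] [ 0.026 -0.051  0.014] 51.156567949906446
```

View pics/w15.png

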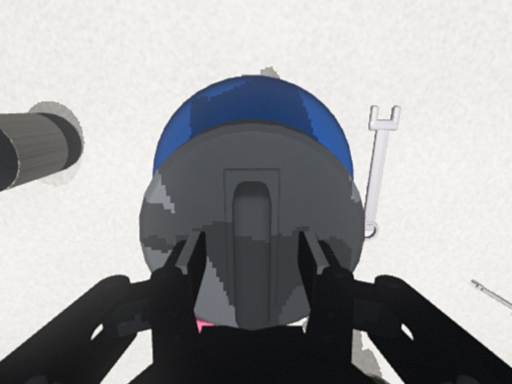

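Released cleanly; the bar at (252,250) is midway between the open pads. I'll raise and check.

Emit:
drive_tool --pt "0.4 0 0 -10 0 0 0" --pt "0.4 0 0 -30 0 0 0" --pt "0.4 0 0 -40 0 0 0" --pt "0.4 0 0 -40 0 0 0" --pt "0.4 0 0 -20 0 0 0" --pt "0.4 45 0 0 0 0 0" --pt "0.4 55 0 0 0 0 0" --pt "0.4 55 0 0 0 0 0"

```text
t: 22.5
position: [485.8, 11.8, 548.0]
ee_rot: [[0.0, -1.0, 0.001], [-1.0, -0.0, 0.001], [-0.001, -0.001, -1.0]]
contact_force: [0.7, -0.9, 0.2]
gripper_width: 51.3
```

Emit:
drive_tool --pt "0.4 50 0 0 0 0 0" --pt "0.4 0 0 0 0 0 0" --pt "0.4 0 0 0 0 0 0"

```text
t: 22.88
position: [486.0, -36.1, 547.7]
ee_rot: [[-0.0, -1.0, 0.001], [-1.0, 0.0, 0.001], [-0.001, -0.001, -1.0]]
contact_force: [0.1, 0.9, -0.1]
gripper_width: 51.1
```

```bash
python3 st.py; python3 - <<'E'
from h import *
a={}
for n in("scene","side"):
    a[n]=imaging.grab_frame(n)[:,:,::-1].copy(); cv2.imwrite(f"pics/{n}16.png",a[n])
off={"scene":(290,150),"side":(165,70)}; bias={"scene":(1.9,1.0),"side":(-1.1,-2.7)}
out=[]
for n in a:
    c=imaging.calibration(n); x,y=486+bias[n][0],168+bias[n][1]
    z=lambda im,x,y:cv2.resize(im[y:y+140,x:x+130],None,fx=3,fy=3,interpolation=cv2.INTER_CUBIC)
    im=z(a[n],*off[n]); im0=im.copy()
    for zz,r in((205,67.5),(228,67.5),(231,65)):
        P=(proj(c,circ(x,y,r,zz,200))-off[n]+.5)*3-.5
        cv2.polylines(im,[np.round(P).astype(np.int32)],True,(0,255,0),1)
    out.append(im)
cv2.imwrite("pics/z16.png",np.hstack(out))
E
```

```text
22.88 [486.  -36.1 547.7] yaw -90.01 tilt [0.0008 0.0011] j7 -1.623 F [ 0.11  0.91 -0.1 ] T [-0.01   0.04   0.043] w 51.13
```

View pics/z16.png

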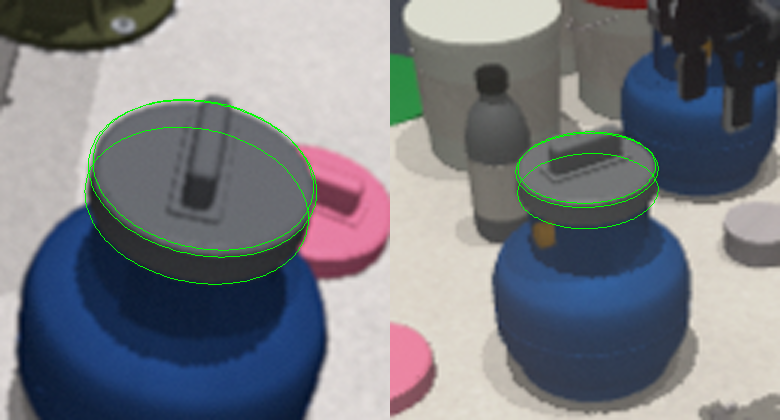

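View pics/side16.png

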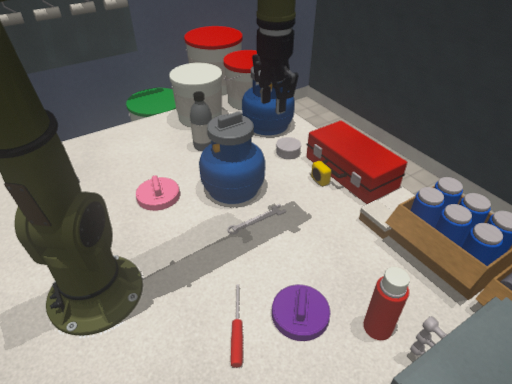

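The pictures show the lid level and fully down: its lower edge matches the seated outline at z = 205 in both views. The other goods haven't moved and the arm is clear.

```bash
python3 -c "
from workcell import order; print(order.sign_off())"
```

```text
the job is handed in; nothing more can be done
None
```

I closed the valve hand-tight, set the grey lid fully down on the collar, and handed the job in after about 23 s of robot time.

- **Valve:** I turned the handwheel about 81° clockwise. It met the seat after about 70–75°. The last torque reading was 0.94 N m while turning and 0.68 N m held still, both within 0.5–1.5. The wheel's flutes stayed fixed relative to the pads in the pictures I took, so I saw no slip. After release the force and torque readings were near zero.
- **Lid:** it went down over the rim with no side contact. It touched down at the expected height, with the gripper's reference point at 408.1 mm against about 408 planned, and a peak of about 5 N on the wrist. After release, both fixed cameras showed it level and matching the seated outline.
- **Other goods:** the pink and purple lids and everything else looked unmoved, and the arm was well clear at hand-in.

**Disagreements:**
- The position estimates from the different cameras differed by 2–4 mm. I settled the wheel's axis by gripping it and took a compromise for the lid.
- The lid's outline looked 2–4% smaller than a 135 mm lid should. One estimate of how it sat in the hand was off by about 1.5 mm, but this did not affect the fit.

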